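# Stand a chip carrier on edge under the video microscope

### The arm

A 6-joint arm with a two-finger parallel gripper is mounted at the origin on the work surface. World frame = base frame: x ahead of the robot, y to its left, z up, the work surface at z = 0. Lengths are in m, angles in rad, forces in N, time in s.
With the tool pointing down it reaches from about 0.375 to 0.9 m from the base axis. Payload 3.1 kg.
Tool frame: the origin (TCP) lies midway between the tips of the shut fingers; the grasp point (between the pads) lies 19 mm behind it (manip.pinch_z is the distance from the TCP to the grasp point, in m); z points along the fingers, y is the line along which they close (so a half turn about z gives the same grasp; the last joint's range is limited). The gripper opens to 85 mm and grips with 20 to 120 N. Pads are 22 mm wide; open, the fingers measure 114 mm over their backs; the gripper's body (76 mm by 85 mm) begins 54 mm behind the grasp point. The pads swing forward as they close: fully open they stand 13 mm farther back than shut.
Start: joints at [1.165, 0.527, 1.433, -0, 1.181, -0.178], TCP at [0.14, 0.609, 0.231] pointing down, gripper open.
Joint ranges: [-3.08, 3.08], [-0.75, 2.2], [0.22, 2.44], [-1.43, 4.57], [0, 2.65], [-2.85, 2.85]. Speed limits (rad/s): [2.79, 2.79, 3.14, 3.14, 3.14, 3.14].

### API

Orientations are given as a unit quaternion [x, y, z, w].
In Python, from station import manip, viewer, ticket gives the robot as it stands.
- The arm moves only by the shell command python3 -m creep 'ROWS' [FORCE]. ROWS is JSON, a list of rows, each an object with "slide": the shift along the tool's x, y, z in cm, a list of three; "angular": the turn, a rotation vector about the tool's x, y, z in rad, a list of three; "claw": the opening, from -1 (shut) to 1 (fully open). A call has 1 to 10 rows; each row shifts and turns the commanded pose from where the row before left it, along the tool's axes as they then stand; what a row does not reach is not made up. A row lasts 1/12 s, in which the tool goes at most 41.7 mm and 7.16 degrees, less where a joint would pass 70% of its speed; a pose out of reach is approached as far as the arm can. A call with a gripper value outside its range is refused whole. The fingers move at their own pace and stop on an object; FORCE is the grip in N (left out, the last holds). Time passes only in rows, so rows that do not move let the fingers close. It gives the time, the measured TCP pose, the force, the opening and the grip force at its end, in the units of the state.
- manip.sense(): the state, without advancing time (a new reading comes with each control period).
- viewer.snapshot(name): name is "side" or "top" or "wrist"; returns the picture (420x560x3 uint8, blue, green, red); there is no depth.
- viewer.calibration(name): a dict with "fov_y" (degrees; the focal length in pixels is half the picture's height over the tangent of half this angle, whatever the lens; pixels are square), "cx", "cy" (the principal point, pixels), "T" (4x4, takes a point from camera to world coordinates); the wrist camera has in their place "tool_from_camera" (4x4, takes a point from camera to tool coordinates, whose origin is the TCP and whose axes are the flange's). Camera axes: x right, y up, looking along -z (the intrinsics and any distortion apply to the point x, -y, -z); pixel columns grow to the right and rows downward; lengths in m; the calibration is good to about 2 mm. A picture is of the moment at which its call begins: read the wrist's pose just before it. calibration takes no time and is no camera call.
- ticket.sign_off(): hands the job in; it is judged then, once.
The state is a dict: "t": time; "q": joint angles; "qd": joint speeds; "tau": joint torques, N m; "tcp_pos": TCP position; "tool_rot": TCP orientation; "force": force on the tool from outside, world axes, zero at the start; "ft_torque": the same for the moment, N m; "finger_gap": opening from 0.0 (shut) to 1.0 (fully open); "gripper_force": force on a finger pad.
Only numpy, scipy, OpenCV 4.12 (cv2) and the standard library are available. Lean on these libraries where they do the work, as an engineer would, in place of code of your own. Each camera call takes 0.05 s, during which the arm holds its last target. There are 200 camera calls.

### The job

The green chip carrier lies flat on its black rubber rest. Stand it upright on its plain end, orange ports up, on the yellow-marked front part of the inspection stage's lane, then slide it along the lane floor, still upright, until it rests against the blue stop under the microscope, and leave it standing there. Do not bump the microscope, and leave the other things on the bench where they are.

Things in the scene. Friction and masses are not known exactly. Their poses are not given: they have to be found in the camera images.
- carrier: Chip carrier: flat green block, 110 (its x) x 64 (y) x 20 mm (z), about 0.2 kg, glass window on its upper face. Two orange ports (12 mm diameter, 8 mm long) stick out of the +x end, beside a white band; the plain -x end (64 x 20 mm) is the foot. It starts lying flat, z up; standing, its x points up and it is 118 mm tall. Origin: centre of the underside when lying.
- carrier_center (a point): Centre of the carrier's 110 x 64 x 20 mm block; axes as the carrier.
- carrier_foot (a point): Centre of the carrier's plain end face (the foot), 55 mm from the block's centre along its -x; axes as the carrier.
- rest: Black rubber block fixed to the bench, 90 mm long (its x) x 36 mm wide (its y) x 18 mm high, on which the carrier lies lengthwise, so that the carrier overhangs it by about 14 mm on each long side. Origin under its centre.
- stage: Inspection stage, fixed: dark plate, x -130 to +135 mm, 100 mm wide, 12 mm thick; its top is the lane floor, 12 mm above the bench. Two aluminium rails, 12 mm thick, tops 34 mm above the bench, run along x from -110 to +115 mm; the lane between them is 30 mm wide, centred on y = 0, open at -x. Origin at bench height on the lane's centreline; x points along the lane to the blue stop.
- lane_front (a point): Point on the lane floor at stage x = -70 mm, in the front part, marked by a yellow patch (x -105 to -45 mm): a good place for the foot's centre when it is stood in the lane; -115 to -30 mm counts as the front part. Axes as the stage.
- lane_end (a point): Point on the lane floor at stage x = +83 mm where the foot's centre is when the carrier stands in line with the lane (its 64 mm width along it) and touches the blue stop. The stop is 54 mm wide, its face at stage x = +115 mm, its top 52 mm above the bench. Axes as the stage.
- microscope: Video microscope fixed on the stage, same origin and axes. Steel column, 38 mm thick, 385 mm tall, at x = +83, y = -115 mm, on a foot 110 mm wide; arm along y at 275 mm height. Lens barrel over the lane at x = +83 mm: 40 mm diameter, 150 to 205 mm above the bench, then 54 mm up to 300 mm; above it a black camera body 62 x 85 mm up to 353 mm.
- lens (a point): The level of the lens's underside, 150 mm above the bench, over the lane end.
- reagent_bottle: Bystander: amber glass reagent bottle, 54 mm diameter, 100 mm tall, origin under its centre.
- dish: Bystander: clear round closed dish, 80 mm diameter, 16 mm high, origin under its centre.
- mouse: Bystander: black computer mouse, 100 x 58 x 31 mm, origin under its centre.
- wrench: Bystander: steel wrench lying flat, 130 mm long, origin under its centre.
- jar: Bystander: clear jar with white lid, 60 mm diameter, 70 mm tall, origin under its centre.
- tip_box: Bystander: blue box with clear lid, 120 x 80 x 63 mm, origin under its centre.
- valve_block: Bystander: small blue valve block with brass ends, about 98 x 35 x 44 mm, origin under its centre.

How it is judged:
On the way, in this order (a step that is already met when the one before it is completed fails the run):
1. the carrier stands upright, ports up, on the lane floor in the lane's front part (foot's centre between -115 and -30 mm along the stage) (angle between carrier's own x axis and vertical below 0.08 rad and height (world z) of carrier_foot between 0.008 and 0.018 m and y of carrier_foot in the frame of stage between -0.008 and 0.008 m and x of carrier_foot in the frame of stage between -0.115 and -0.03 m), for 0.2 s.
2. still upright and with its foot on the lane floor, the carrier is on its way along the lane (foot's centre between -20 and +60 mm along the stage) (angle between carrier's own x axis and vertical below 0.08 rad and height (world z) of carrier_foot between 0.008 and 0.018 m and y of carrier_foot in the frame of stage between -0.008 and 0.008 m and x of carrier_foot in the frame of stage between -0.02 and 0.06 m), for 0.1 s.
At the end, for the whole second after the job is handed in: The carrier stands upright by itself on its plain end, ports up (within 0.08 rad), its foot on the lane floor between the rails (within 8 mm of the lane's centreline) and against the blue stop (foot's centre within 8 mm of lane_end along the lane), at rest and released (angle between carrier's own x axis and vertical below 0.08 rad and height (world z) of carrier_foot between 0.008 and 0.018 m and y of carrier_foot in the frame of stage between -0.008 and 0.008 m and x of carrier_foot in the frame of stage above 0.075 m and linear speed of carrier below 0.02 m/s and angular speed of carrier below 0.2 rad/s and contact force between carrier and the arm below 0.2 N); the robot touches nothing.
It fails at once if the microscope is bumped (more than 6 N by anything) (contact force between microscope and anything else above 6 N).
It fails at once if any of the bystanders (bottle, dish, mouse, wrench, jar, tip box, valve block) is moved by more than 25 mm (distance of any of reagent_bottle, dish, mouse, wrench, jar, tip_box, valve_block from where it was at the start of the episode above 0.025 m).
It also fails if it takes over 58 s, if anything falls off the work surface, if the arm or the gripper's body presses on something with over 40 N, if the wrist force passes 120 N, or if a joint passes its speed limit or range.

## Working session

There is one attempt and no reset: what is moved stays moved. The work goes in short steps, Python scripts to look and compute and a shell command to move; the robot and the scene stay as the last step left them, time stands still between calls to the robot, and variables do not carry over. Pictures are saved under pics/ and viewed, at most 13 in all, crops included, and the job is handed in when it is done.

```bash
mkdir -p pics; ls; python3 - <<'E'
from station import manip, viewer
import cv2, numpy as np
print(manip.sense(), manip.pinch_z)
for n in ("top","side"):
    cv2.imwrite(f"pics/{n}0.png", viewer.snapshot(n))
for n in ("top","side","wrist"):
    print(n, {k:(np.round(v,4).tolist() if not isinstance(v,str) else v) for k,v in viewer.calibration(n).items()})
E
```

```text
pics
{'t': 0.0, 'q': array([ 1.16549150e+00,  5.28461714e-01,  1.43394753e+00,  2.49029477e-05,
        1.18137435e+00, -1.78502938e-01]), 'qd': array([-1.89817100e-03,  5.87515690e-04, -1.88276177e-03,  1.66813050e-03,
       -1.26922819e-03,  3.59939957e-05]), 'tau': array([-1.41800279e-03, -4.42344761e+01, -1.78024542e+01, -4.21409513e-04,
        8.46954121e-03,  9.41255394e-06]), 'tcp_pos': array([0.14021213, 0.60831844, 0.23032197]), 'tool_rot': array([ 1.13162689e-01,  9.93575868e-01, -1.04581606e-03, -3.26277153e-04]), 'force': array([ 0.37845851, -0.00058146, -0.20846586]), 'ft_torque': array([ 0.01528201, -0.01443458, -0.01369292]), 'gripper_force': 0.0, 'finger_gap': 0.997203442293937} 0.0187
top {'fov_y': 57.1665, 'cx': 283.3603, 'cy': 209.6001, 'T': [[0.0247, 0.9858, -0.166, 0.3632], [-0.9996, 0.0226, -0.0143, -0.0007], [-0.0104, 0.1663, 0.986, 1.1999], [0.0, 0.0, 0.0, 1.0]]}
side {'fov_y': 45.624, 'cx': 276.4769, 'cy': 210.5172, 'T': [[-0.9913, 0.0862, -0.0994, 0.3853], [-0.1316, -0.651, 0.7476, 1.279], [-0.0003, 0.7541, 0.6567, 1.2217], [0.0, 0.0, 0.0, 1.0]]}
wrist {'fov_y': 60.2433, 'cx': 277.2907, 'cy': 208.1012, 'tool_from_camera': [[-0.0002, 0.9582, 0.286, 0.0733], [1.0, 0.0002, -0.0001, -0.0005], [-0.0002, 0.286, -0.9582, -0.1433], [0.0, 0.0, 0.0, 1.0]]}
```

View pics/top0.png

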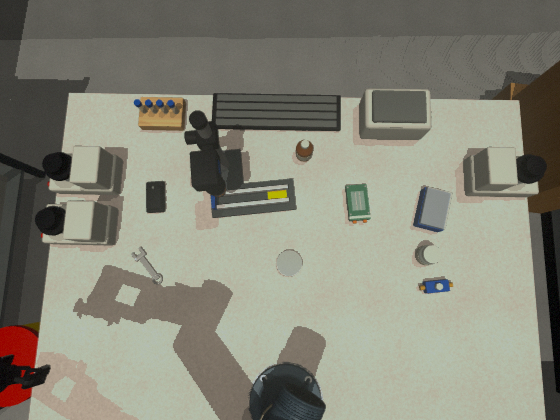

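View pics/side0.png

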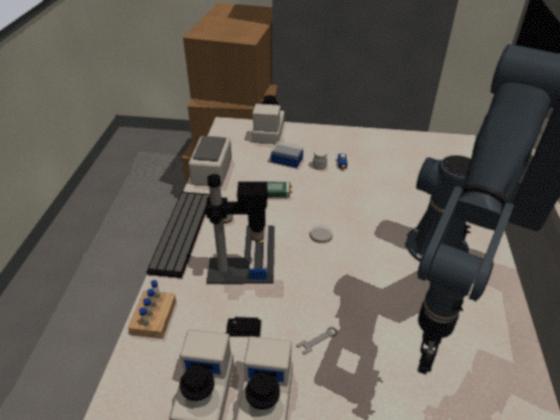

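The top view shows the carrier at about (357,202) with its ports toward the robot (bottom, row ~220). The lane runs left from the yellow patch (277,195) to the blue stop (213,203), and the microscope stands on the far side. The side view shows the same layout at a coarser scale. Next I measure.

```bash
cat > h.py <<'E'
import numpy as np, cv2
from scipy.spatial.transform import Rotation as R
from station import manip, viewer
def ray(uv, c, T):
    f = 210/np.tan(np.radians(c["fov_y"])/2)
    uv = np.atleast_2d(np.asarray(uv, float))
    d = np.c_[(uv[:,0]-c["cx"])/f, -(uv[:,1]-c["cy"])/f, -np.ones(len(uv))]
    return T[:3,3], d@T[:3,:3].T
def onplane(uv, z, c, T):
    o, d = ray(uv, c, T); return o + d*((z-o[2])/d[:,2])[:,None]
def wristT(s, c):
    T = np.eye(4); T[:3,:3] = R.from_quat(s["tool_rot"]).as_matrix(); T[:3,3] = s["tcp_pos"]
    return T@np.asarray(c["tool_from_camera"])
def mask(im, lo, hi, roi=None):
    m = cv2.inRange(cv2.cvtColor(im, cv2.COLOR_BGR2HSV), lo, hi)
    if roi:
        k = np.zeros_like(m); u0,v0,u1,v1 = roi; k[v0:v1,u0:u1] = 255; m &= k
    n = cv2.findContours(m, cv2.RETR_EXTERNAL, cv2.CHAIN_APPROX_NONE)[0]
    return max(n, key=cv2.contourArea)[:,0,:] if n else None
def goto(pos, rot):
    "shift in tool axes (cm), then turn needed"
    s = manip.sense(); r = R.from_quat(s["tool_rot"])
    print("slide cm", np.round(r.inv().apply(np.array(pos)-s["tcp_pos"])*100,2), "turn", np.round((r.inv()*rot).as_rotvec(),3))
def rect(pts):
    (c, wh, a) = cv2.minAreaRect((pts[:,:2]*1000).astype(np.float32))
    return np.round(c,1), np.round(wh,1), round(a,1)
E
python3 - <<'E'
from h import *
im = cv2.imread("pics/top0.png"); c = viewer.calibration("top"); T = np.asarray(c["T"])
for nm,lo,hi,z,roi in (("green",(65,80,40),(95,255,255),.038,(330,170,390,230)),("orange",(3,120,100),(20,255,255),.028,(330,205,390,235)),
  ("yellow",(22,120,100),(35,255,255),.012,(180,170,310,230)),("blue",(105,120,40),(130,255,255),.052,(190,175,240,225)),
  ("bright rails",(0,0,120),(180,70,255),.034,(214,182,294,215))):
    m = mask(im,lo,hi,roi)
    if m is None: print(nm,"none"); continue
    print(nm, m.min(0), m.max(0), rect(onplane(m,z,c,T)))
cv2.imwrite("pics/crop.png", cv2.resize(im[170:235,190:390],None,fx=4,fy=4,interpolation=cv2.INTER_NEAREST))
E
```

```text
green [347 185] [368 215] (array([ 594.4, -209.4]), array([93.1, 59.4]), 6.8)
orange [363 219] [366 222] (array([ 532.4, -232.9]), array([8.5, 8.8]), 45.0)
yellow [267 190] [286 198] (array([612.5,  39.4]), array([25.7, 59.9]), 1.3)
blue [211 195] [214 207] (array([578. , 231.8]), array([37.4,  9.1]), 3.2)
bright rails [217 198] [288 208] (array([579.1, 111.7]), array([ 11.4, 220.4]), 7.3)
```

View pics/crop.png

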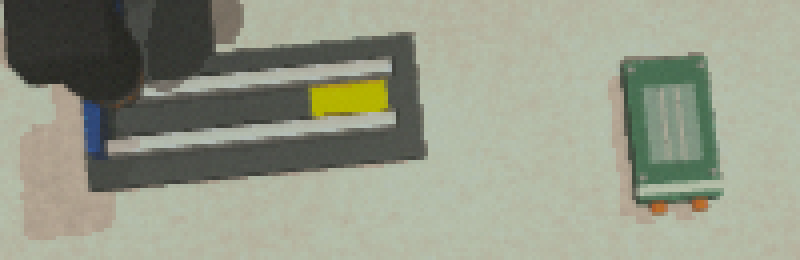

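```bash
python3 - <<'E'
from h import *
goto([.49,.04,.25], R.from_quat([0,1,0,0]))
E
```

```text
slide cm [-46.86 -47.52  -1.88] turn [-0.002 -0.001 -0.227]
```

```bash
python3 -m creep '[{"slide":[-2.6,-2.64,-0.1],"angular":[0,0,0],"claw":1},{"slide":[-2.6,-2.64,-0.1],"angular":[0,0,0],"claw":1},{"slide":[-2.6,-2.64,-0.1],"angular":[0,0,0],"claw":1},{"slide":[-2.6,-2.64,-0.1],"angular":[0,0,0],"claw":1},{"slide":[-2.6,-2.64,-0.1],"angular":[0,0,0],"claw":1},{"slide":[-2.6,-2.64,-0.1],"angular":[0,0,0],"claw":1},{"slide":[-2.6,-2.64,-0.1],"angular":[0,0,0],"claw":1},{"slide":[-2.6,-2.64,-0.1],"angular":[0,0,0],"claw":1},{"slide":[-2.6,-2.64,-0.1],"angular":[0,0,0],"claw":1}]' 30 && python3 -m creep '[{"slide":[-2.6,-2.64,-0.1],"angular":[0,0,0],"claw":1},{"slide":[-2.6,-2.64,-0.1],"angular":[0,0,0],"claw":1},{"slide":[-2.6,-2.64,-0.1],"angular":[0,0,0],"claw":1},{"slide":[-2.6,-2.64,-0.1],"angular":[0,0,0],"claw":1},{"slide":[-2.6,-2.64,-0.1],"angular":[0,0,0],"claw":1},{"slide":[-2.6,-2.64,-0.1],"angular":[0,0,0],"claw":1},{"slide":[-2.6,-2.64,-0.1],"angular":[0,0,0],"claw":1},{"slide":[-2.6,-2.64,-0.1],"angular":[0,0,0],"claw":1},{"slide":[-2.6,-2.64,-0.1],"angular":[0,0,0],"claw":1},{"slide":[0,0,0],"angular":[0,0,-0.12],"claw":1}]' && python3 -m creep '[{"slide":[0,0,0],"angular":[0,0,-0.11],"claw":1},{"slide":[0,0,0],"angular":[0,0,0],"claw":1},{"slide":[0,0,0],"angular":[0,0,0],"claw":1}]'
python3 - <<'E'
from h import *
s=manip.sense(); im=viewer.snapshot("wrist"); cv2.imwrite("pics/w1.png",im)
np.savez("w1.npz",T=wristT(s,viewer.calibration("wrist"))); print(s["q"])
E
```

```text
t: 0.85
tcp_pos: [0.3154, 0.3231, 0.2402]
tool_rot: [0.113, 0.994, -0.0, -0.0]
force: [0.7, 0.8, -0.2]
finger_gap: 1.002
gripper_force: 0.0
t: 1.68
tcp_pos: [0.4946, 0.035, 0.2497]
tool_rot: [0.055, 0.998, -0.001, 0.003]
force: [1.0, 0.3, 0.5]
finger_gap: 1.001
gripper_force: 0.0
t: 1.93
tcp_pos: [0.4893, 0.0407, 0.2489]
tool_rot: [-0.0, 1.0, 0.0, -0.001]
force: [-0.3, 0.3, 0.2]
finger_gap: 0.998
gripper_force: 0.0
[-1.45205277e-01  3.24504941e-01  1.73920557e+00  7.20384958e-05
  1.07894552e+00 -1.71606751e+00]
```

View pics/w1.png

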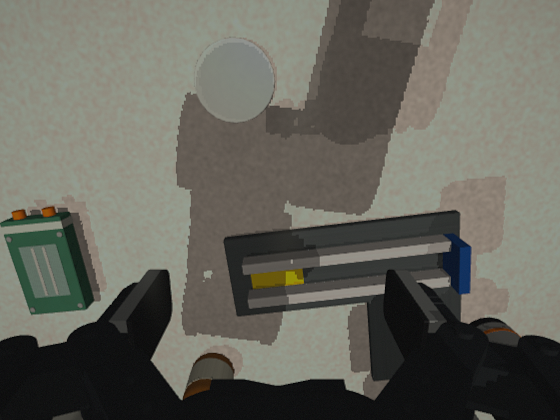

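The wrist view shows the stage with plate corners at about (225,238), (458,212) and (238,315), the yellow patch at (277,276) and the blue stop at (459,265). The carrier is at (48,262) with its ports up-image, toward the robot. I measure the stage from the rails and patch.

```bash
python3 - <<'E'
from h import *
im=cv2.imread("pics/w1.png"); c=viewer.calibration("wrist"); T=np.load("w1.npz")["T"]
for nm,lo,hi,z,roi in (("yellow",(20,120,40),(38,255,255),.012,(230,240,330,310)),("blue top",(105,120,100),(130,255,255),.052,(430,220,480,300)),
  ("rail robot side",(0,0,90),(180,90,255),.034,(240,235,449,272)),("rail far",(0,0,90),(180,90,255),.034,(246,280,388,310))):
    m=mask(im,lo,hi,roi); p=onplane(m,z,c,T); print(nm,m.min(0),m.max(0),rect(p))
print(np.round(onplane([(225,238),(458,212),(238,315)],.012,c,T)*1000,1))
m=mask(im,(65,80,30),(95,255,255),(0,200,110,320)); print("green",rect(onplane(m,.038,c,T)))
print("ports",np.round(onplane([(19,214),(49,211)],.028,c,T)*1000,1))
cv2.imwrite("pics/wc.png",cv2.resize(im[200:320,215:480],None,fx=3,fy=3,interpolation=cv2.INTER_NEAREST))
E
```

```text
yellow [250 269] [303 288] (array([614.8,  40. ]), array([19.7, 60.9]), 7.0)Traceback (most recent call last):
  File "<stdin>", line 5, in <module>
  File "h.py", line 10, in onplane
    o, d = ray(uv, c, T); return o + d*((z-o[2])/d[:,2])[:,None]
           ~~~^^^^^^^^^^
  File "h.py", line 7, in ray
    d = np.c_[(uv[:,0]-c["cx"])/f, -(uv[:,1]-c["cy"])/f, -np.ones(len(uv))]
                                     ~~^^^^^
IndexError: index 1 is out of bounds for axis 1 with size 1
```

```bash
python3 - <<'E'
from h import *
im=cv2.imread("pics/w1.png"); c=viewer.calibration("wrist"); T=np.load("w1.npz")["T"]
for nm,lo,hi,z,roi in (("blue",(105,120,40),(130,255,255),.052,(430,220,480,300)),
  ("rail robot side",(0,0,90),(180,90,255),.034,(240,235,449,272)),("rail far",(0,0,90),(180,90,255),.034,(246,280,388,310))):
    m=mask(im,lo,hi,roi)
    if m is None: print(nm,"none"); continue
    p=onplane(m,z,c,T); print(nm,m.min(0),m.max(0),rect(p))
print(np.round(onplane([(225,238),(458,212),(238,315)],.012,c,T)*1000,1))
m=mask(im,(65,80,30),(95,255,255),(0,200,110,320)); print("green",rect(onplane(m,.038,c,T)))
print("ports",np.round(onplane([(19,214),(49,211)],.028,c,T)*1000,1))
cv2.imwrite("pics/wc.png",cv2.resize(im[200:320,215:480],None,fx=3,fy=3,interpolation=cv2.INTER_NEAREST))
E
```

```text
blue [443 233] [470 294] (array([577.5, 224.6]), array([70.3, 27.3]), 7.4)
rail robot side [242 241] [448 271] (array([578.5, 112.5]), array([ 12.7, 221.5]), 7.2)
rail far [248 284] [384 307] (array([624.5,  83.3]), array([ 12.7, 151.7]), 7.1)
[[564.1 -18.4  12. ]
 [533.6 239.1  12. ]
 [663.1  -6.8  12. ]]
green (array([ 591.4, -203.8]), array([98.9, 74. ]), 6.0)
ports [[ 530.8 -232.1   28. ]
 [ 527.5 -199.9   28. ]]
```

View pics/wc.png

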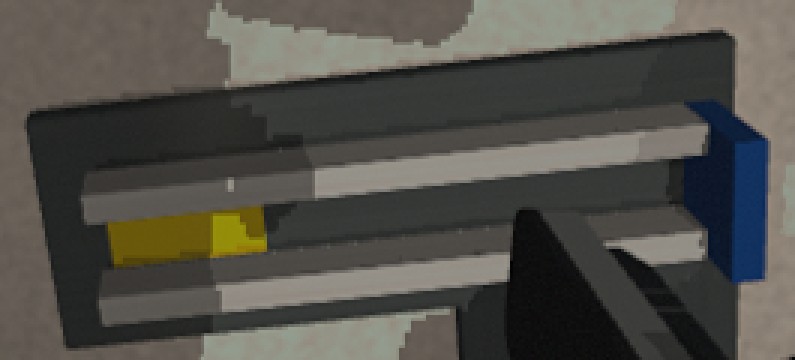

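The zoomed crop shows the rails clearly, each with a dark side face toward the robot and a lighter top, and the yellow patch and stop agree with the numbers. The stage origin is about (599.4, 113.8) mm, with the lane direction at 7.15° from +Y. Next I move over the carrier for a better measurement.

```bash
python3 -m creep '[{"slide":[0,-4,0],"angular":[0,0,0],"claw":1},{"slide":[0,-4,0],"angular":[0,0,0],"claw":1},{"slide":[0,-4,0],"angular":[0,0,0],"claw":1},{"slide":[0,-4,0],"angular":[0,0,0],"claw":1},{"slide":[0,-4,0],"angular":[0,0,0],"claw":1},{"slide":[0,-4,0],"angular":[0,0,0],"claw":1},{"slide":[-1,-1,0],"angular":[0,0,0],"claw":1},{"slide":[0,0,0],"angular":[0,0,0],"claw":1},{"slide":[0,0,0],"angular":[0,0,0],"claw":1}]'
python3 - <<'E'
from h import *
c=viewer.calibration("wrist");s=manip.sense(); im=viewer.snapshot("wrist"); cv2.imwrite("pics/w2.png",im)
T=wristT(s,c);np.savez("w2.npz",T=T); print(s["q"])
m=mask(im,(65,80,30),(95,255,255)); print("green",m.min(0),m.max(0),rect(onplane(m,.038,c,T)))
hsv=cv2.cvtColor(im,cv2.COLOR_BGR2HSV); o=cv2.inRange(hsv,(3,130,80),(20,255,255))
n,l,st,ce=cv2.connectedComponentsWithStats(o)
for i in range(1,n):
    if st[i,4]>40: print("orange",st[i],np.round(ce[i],1),np.round(onplane([ce[i]],.028,c,T)*1000,1))
E
```

```text
t: 2.73
tcp_pos: [0.5003, -0.2089, 0.249]
tool_rot: [-0.001, 1.0, 0.001, -0.0]
force: [-0.1, 0.0, -0.8]
finger_gap: 1.001
gripper_force: 0.0
[-6.02031158e-01  3.94902474e-01  1.61974811e+00  4.66608998e-04
  1.12810104e+00 -2.17446362e+00]
green [243 222] [309 304] (array([ 594.1, -209.2]), array([95. , 62.5]), 6.1)
orange [281 199  10   7  67] [285.6 201.9] [[ 528.6 -200.3   28. ]]
orange [250 200  11  10  77] [254.5 204.5] [[ 531.5 -232.8   28. ]]
```

View pics/w2.png

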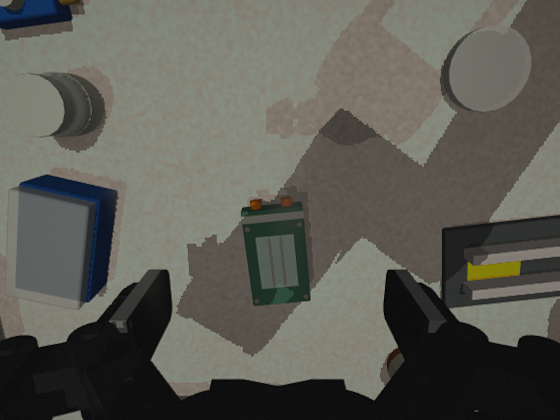

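The view shows the carrier's top face with corners at about (244,213), (303,207), (255,304) and (310,300), ports at (254,204) and (286,202). That puts the centre at about (587.5, -210) mm with yaw 6.2°. I will grasp across its width with the tool tilted 30°, 15 mm toward the ports.

```bash
cat >> h.py <<'E'
U=np.array([-.1245,.9922,0]); N=np.array([-.9922,-.1245,0]); O=np.array([.5994,.1138,0])
xc=-np.array([np.cos(np.radians(6.2)),np.sin(np.radians(6.2)),0])
C=np.array([.5875,-.2101,.028])
Rg=R.from_euler('z',6.2,degrees=True)*R.from_quat([0,1,0,0])*R.from_euler('y',-30,degrees=True)
G=C+.015*xc
tg=Rg.apply([0,0,1])
E
python3 - <<'E'
from h import *
s=manip.sense(); r=R.from_quat(s["tool_rot"]); print((r.inv()*Rg).as_rotvec())
p=G+.023*tg; print("grasp tcp",p, tg)
print("after turn, slide cm to pre(9cm back):", Rg.inv().apply(p-.09*tg-s["tcp_pos"])*100)
E
```

```text
[-0.02597959 -0.52452992 -0.10315366]
grasp tcp [ 0.58402047 -0.210478    0.00808142] [ 0.49707548  0.05399968 -0.8660254 ]
after turn, slide cm to pre(9cm back): [ 4.81871669 -1.17472931 16.02792155]
```

```bash
python3 -m creep '[{"slide":[0,0,0],"angular":[-0.0052,-0.105,-0.0206],"claw":1},{"slide":[0,0,0],"angular":[-0.0052,-0.105,-0.0206],"claw":1},{"slide":[0,0,0],"angular":[-0.0052,-0.105,-0.0206],"claw":1},{"slide":[0,0,0],"angular":[-0.0052,-0.105,-0.0206],"claw":1},{"slide":[0,0,0],"angular":[-0.0052,-0.105,-0.0206],"claw":1},{"slide":[1.2,-0.3,3],"angular":[0,0,0],"claw":1},{"slide":[1.2,-0.3,3],"angular":[0,0,0],"claw":1},{"slide":[1.2,-0.3,3],"angular":[0,0,0],"claw":1},{"slide":[1.2,-0.27,3],"angular":[0,0,0],"claw":1},{"slide":[0,0,0],"angular":[0,0,0],"claw":1}]'
python3 -m creep '[{"slide":[0,0,0],"angular":[0,0,0],"claw":1},{"slide":[0,0,0],"angular":[0,0,0],"claw":1}]'
python3 - <<'E'
from h import *
goto(G+.023*tg,Rg)
c=viewer.calibration("wrist");s=manip.sense(); im=viewer.snapshot("wrist"); cv2.imwrite("pics/w3.png",im)
T=wristT(s,c)
m=mask(im,(65,80,30),(95,255,255)); print("green",m.min(0),m.max(0),rect(onplane(m,.038,c,T)))
E
```

```text
t: 3.62
tcp_pos: [0.5458, -0.1996, 0.1519]
tool_rot: [-0.033, 0.977, 0.007, 0.21]
force: [-0.1, 0.6, 0.4]
finger_gap: 1.001
gripper_force: 0.0
t: 3.78
tcp_pos: [0.5466, -0.2022, 0.1569]
tool_rot: [-0.032, 0.976, 0.004, 0.213]
force: [-0.6, -1.4, 1.0]
finger_gap: 0.999
gripper_force: 0.0
slide cm [ 2.85 -0.99 15.06] turn [-0.025 -0.094 -0.036]
green [216 135] [306 234] (array([ 594. , -209.2]), array([95.2, 62.7]), 6.0)
```

View pics/w3.png

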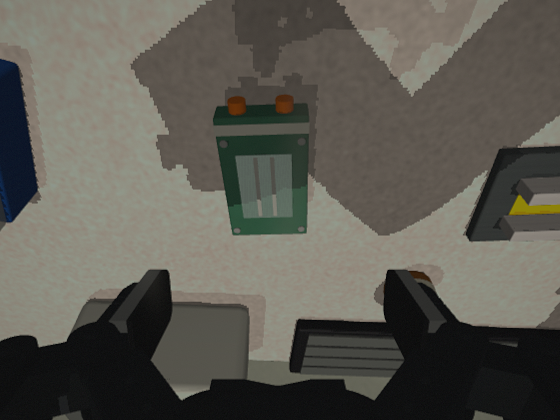

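The view shows the carrier at (262,185), unobstructed and consistent with the earlier measurement. The turn fell slightly short, so I correct it and continue in.

```bash
python3 -m creep '[{"slide":[0,0,0],"angular":[-0.0125,-0.047,-0.018],"claw":1},{"slide":[0,0,0],"angular":[-0.0125,-0.047,-0.018],"claw":1},{"slide":[1.0,-0.3,1.5],"angular":[0,0,0],"claw":1},{"slide":[1.0,-0.3,1.5],"angular":[0,0,0],"claw":1},{"slide":[0.8,-0.3,1.5],"angular":[0,0,0],"claw":1},{"slide":[0,0,1.5],"angular":[0,0,0],"claw":1},{"slide":[0,0,0],"angular":[0,0,0],"claw":1},{"slide":[0,0,0],"angular":[0,0,0],"claw":1}]'
python3 - <<'E'
from h import *
goto(G+.023*tg,Rg); print(manip.sense()["q"])
E
```

```text
t: 4.5
tcp_pos: [0.583, -0.2011, 0.1262]
tool_rot: [-0.034, 0.976, 0.004, 0.216]
force: [0.6, 0.2, 0.2]
finger_gap: 1.0
gripper_force: 0.0
slide cm [ 4.95 -0.87 10.73] turn [-0.024 -0.089 -0.032]
[-0.64830168  0.57858857  1.85208253  0.66387433  0.45765991 -2.85393307]
```

Joint 6 hit its limit with the tilted grasp. I fit a quick kinematic model from logged poses so I can plan the wrist configuration.

```bash
cat > kin.py <<'E'
import numpy as np
from scipy.spatial.transform import Rotation as R
from scipy.optimize import least_squares
def fk(q,k):
    a1,b,h,a2,d4,e4,b2,d6=k
    r=R.from_euler('z',q[0]); p=r.apply([a1,b,h])
    r=r*R.from_euler('y',q[1]); p=p+r.apply([0,0,a2])
    r=r*R.from_euler('y',q[2]); p=p+r.apply([e4,0,d4])
    r=r*R.from_euler('z',q[3]); p=p+r.apply([0,b2,0])
    r=r*R.from_euler('y',q[4])*R.from_euler('z',q[5]+np.pi/2); return p+r.apply([0,0,d6]), r
lo=np.array([-3.08,-.75,.22,-1.43,0,-2.85]); hi=np.array([3.08,2.2,2.44,4.57,2.65,2.85])
def ik(p,r,k,q0):
    f=lambda q:(lambda P,Q:np.r_[(P-p)*5,(Q.inv()*r).as_rotvec()])(*fk(q,k))
    s=least_squares(f,np.clip(q0,lo+1e-3,hi-1e-3),bounds=(lo,hi)); return s.x,np.abs(s.fun).max()
E
python3 - <<'E'
from kin import *
from station import manip
s=manip.sense()
D=[([1.16549,.52846,1.43395,0,1.18137,-.1785],[.14021,.60832,.23032],None),
([-.145205,.324505,1.739206,0,1.078946,-1.716068],[.4893,.0407,.2489],[0,1,0,-.001]),
([-.602031,.394902,1.619748,.0005,1.128101,-2.174464],[.5003,-.2089,.249],[-.001,1,.001,0]),
(s["q"],s["tcp_pos"],s["tool_rot"])]
def res(k):
    o=[]
    for q,p,t in D:
        P,r=fk(q,k); o+=list((P-p)*1000)
    return np.r_[o,(k-np.array([0,.1,.35,.4,.4,0,0,.2]))*1.]
f=least_squares(res,[0,-.1,.35,.4,.4,0,0,.2]); k=f.x; print(np.round(k,4),np.round(f.fun[:12],1))
print((fk(s["q"],k)[1].inv()*R.from_quat(s["tool_rot"])).as_rotvec())
np.save("k.npy",k)
E
```

```text
[-1.000e-04  1.108e-01  2.746e-01  5.878e-01  3.920e-01  1.141e-01
  2.000e-04  2.967e-01] [-0.  0.  0. -0. -0.  0.  0.  0. -0. -0. -0. -0.]
[-1.82145965e-16 -2.24592480e-16 -3.23092247e-16]
```

```bash
cat > plan.py <<'E'
from h import *; from kin import *
k=np.load("k.npy"); R0=R.from_euler('z',6.2,degrees=True)*R.from_quat([0,1,0,0])
Rc=R.from_matrix(np.c_[xc,np.cross([0,0,1],xc),[0,0,1]])
Rcf=R.from_matrix(np.c_[[0,0,1],np.cross(N,[0,0,1]),N])
def poses(a,off=.015,dep=.023):
    rg=R0*R.from_euler('y',-a,degrees=True); pg=C+off*xc+rg.apply([0,0,dep])
    rf=Rcf*Rc.inv()*rg
    ft=lambda x,dz=0: O+U*x+np.array([0,0,.012+.055+off+dz])+rf.apply([0,0,dep])
    return rg,pg,rf,ft
E
python3 - <<'E'
from plan import *
for a in (0,10,15,20):
    rg,pg,rf,ft=poses(a); print(a)
    for nm,p,r,g in (("grasp",pg,rg,[-.6,.6,1.7,0,.8,-2.2]),("front",ft(-.07),rf,[-.1,.2,2.2,3.14,.5,-1.8]),("end",ft(.083),rf,[.2,.2,2.2,3.14,.5,-1.8])):
        q,e=ik(p,r,k,g); w=p-r.apply([0,0,k[7]]); print(nm,np.round(q,2),round(e,4),"wrist",np.round(w,3))
E
```

```text
0
grasp [-0.54  0.82  1.61 -0.    0.71 -2.22] 0.0 wrist [ 0.573 -0.212  0.302]
front [-0.3   1.36  2.18  2.68  1.93 -1.74] 0.0 wrist [0.337 0.01  0.082]
end [ 0.16  1.32  2.14  3.17  1.89 -1.56] 0.0 wrist [0.317 0.162 0.082]
10
grasp [-0.59  0.8   1.72  0.24  0.5  -2.47] 0.0 wrist [ 0.525 -0.217  0.298]
front [-0.3   1.24  2.23  2.72  1.69 -1.7 ] 0.0 wrist [0.341 0.011 0.13 ]
end [ 0.16  1.21  2.18  3.17  1.64 -1.56] 0.0 wrist [0.322 0.163 0.13 ]
15
grasp [-0.62  0.8   1.77  0.45  0.41 -2.69] 0.0 wrist [ 0.502 -0.219  0.292]
front [-0.29  1.18  2.24  2.74  1.56 -1.68] 0.0 wrist [0.346 0.011 0.153]
end [ 0.16  1.15  2.19  3.17  1.5  -1.56] 0.0 wrist [0.327 0.163 0.153]
20
grasp [-0.63  0.8   1.8   0.61  0.36 -2.85] 0.0351 wrist [ 0.48  -0.222  0.285]
front [-0.28  1.11  2.24  2.75  1.41 -1.65] 0.0 wrist [0.353 0.012 0.176]
end [ 0.15  1.08  2.19  3.17  1.35 -1.57] 0.0 wrist [0.334 0.164 0.176]
```

```bash
python3 - <<'E'
from plan import *
a=15
rg,pg,rf,ft=poses(a); v=(rg.inv()*rf).as_rotvec(); th=np.linalg.norm(v); print("v",v,th)
qg,_=ik(pg,rg,k,[-.6,.6,1.7,0,.8,-2.2])
def line(p0,r0,p1,vv,n,q):
    w=0;es=0
    for i in range(1,n+1):
        qn,e=ik(p0+(p1-p0)*i/n, r0*R.from_rotvec(vv*i/n),k,q); w=np.maximum(w,abs(qn-q)); es=max(es,e); q=qn
    print(" q",np.round(q,2),"err",round(es,4),"maxstep",np.round(w,2)); return q
for p1 in ([.55,-.2,.25],[.5,-.1,.3],[.55,-.1,.35],[.6,-.1,.3]):
  p1=np.array(p1)
  for vv in (v, v*(th-2*np.pi)/th):
    print(p1,np.linalg.norm(vv)); q=line(pg,rg,p1,v*0,12,qg); q=line(p1,rg,p1,vv,35,q); q=line(p1,rg*R.from_rotvec(vv),ft(-.07,.05),v*0,12,q)
E
```

```text
v [-1.56489474  0.01838673  2.7104772 ] 3.129843489976425
[ 0.55 -0.2   0.25] 3.129843489976425
 q [-0.63  0.37  1.69  0.23  0.9  -2.43] err 0.0 maxstep [0.   0.04 0.02 0.03 0.05 0.03]
 q [-1.04  0.67  2.26  1.91  1.23 -1.36] err 0.0 maxstep [0.02 0.01 0.03 0.07 0.04 0.04]
 q [-0.29  1.05  2.27  2.74  1.47 -1.64] err 0.0 maxstep [0.07 0.04 0.02 0.07 0.03 0.06]
[ 0.55 -0.2   0.25] 3.1533418172031613
 q [-0.63  0.37  1.69  0.23  0.9  -2.43] err 0.0 maxstep [0.   0.04 0.02 0.03 0.05 0.03]
 q [-0.45  0.28  2.03 -1.43  0.   -2.85] err 0.6926 maxstep [0.02 0.01 0.03 0.39 0.07 0.31]
 q [ 0.07  0.58  1.88 -1.43  0.26 -2.85] err 0.6809 maxstep [0.05 0.03 0.02 0.   0.03 0.  ]
[ 0.5 -0.1  0.3] 3.129843489976425
 q [-0.51  0.19  1.8   0.19  0.94 -2.28] err 0.0 maxstep [0.01 0.05 0.02 0.03 0.06 0.04]
 q [-1.01  0.48  2.44  1.9   1.2  -1.34] err 0.0337 maxstep [0.03 0.02 0.03 0.07 0.04 0.09]
 q [-0.29  1.05  2.27  2.74  1.47 -1.64] err 0.0426 maxstep [0.07 0.07 0.04 0.09 0.07 0.06]
[ 0.5 -0.1  0.3] 3.1533418172031613
 q [-0.51  0.19  1.8   0.19  0.94 -2.28] err 0.0 maxstep [0.01 0.05 0.02 0.03 0.0
[... 717 characters left out ...]
 [ 0.07  0.58  1.88 -1.43  0.26 -2.85] err 0.5967 maxstep [0.04 0.04 0.02 0.   0.03 0.  ]
[ 0.6 -0.1  0.3] 3.129843489976425
 q [-0.41  0.34  1.59  0.15  1.   -2.16] err 0.0 maxstep [0.02 0.05 0.03 0.05 0.06 0.06]
 q [-0.73  0.52  2.26  2.17  1.09 -1.26] err 0.0 maxstep [0.02 0.01 0.03 0.08 0.03 0.03]
 q [-0.29  1.05  2.27  2.74  1.47 -1.64] err 0.0 maxstep [0.04 0.05 0.02 0.06 0.04 0.06]
[ 0.6 -0.1  0.3] 3.1533418172031613
 q [-0.41  0.34  1.59  0.15  1.   -2.16] err 0.0 maxstep [0.02 0.05 0.03 0.05 0.06 0.06]
 q [-0.28  0.24  1.99 -1.43  0.   -2.85] err 0.6044 maxstep [0.03 0.01 0.03 0.24 0.06 0.16]
 q [ 0.07  0.58  1.88 -1.43  0.26 -2.85] err 0.5995 maxstep [0.04 0.03 0.02 0.   0.03 0.  ]
```

A 15° tilt works for the grasp, the flip and both lane poses. Now the approach.

```bash
python3 - <<'E'
from plan import *
rg,pg,rf,ft=poses(15); s=manip.sense(); r=R.from_quat(s["tool_rot"])
print("turn",(r.inv()*rg).as_rotvec()); t=rg.apply([0,0,1])
print("then slide to 6cm back",rg.inv().apply(pg-.06*t-s["tcp_pos"])*100)
E
```

```text
turn [-0.0199341   0.17300337 -0.03442701]
then slide to 6cm back [ 3.65220243 -0.9481699   5.4835574 ]
```

```bash
python3 -m creep '[{"slide":[0,0,0],"angular":[-0.005,0.0433,-0.0086],"claw":1},{"slide":[0,0,0],"angular":[-0.005,0.0433,-0.0086],"claw":1},{"slide":[0,0,0],"angular":[-0.005,0.0433,-0.0086],"claw":1},{"slide":[0,0,0],"angular":[-0.005,0.0433,-0.0086],"claw":1},{"slide":[1.2,-0.3,1.3],"angular":[0,0,0],"claw":1},{"slide":[1.2,-0.3,1.3],"angular":[0,0,0],"claw":1},{"slide":[1.2,-0.3,1.3],"angular":[0,0,0],"claw":1},{"slide":[0,0,1.5],"angular":[0,0,0],"claw":1},{"slide":[0,0,0],"angular":[0,0,0],"claw":1},{"slide":[0,0,0],"angular":[0,0,0],"claw":1}]'
python3 - <<'E'
from plan import *
rg,pg,rf,ft=poses(15); goto(pg,rg); print(manip.sense()["q"])
E
```

```text
t: 5.33
tcp_pos: [0.5625, -0.2124, 0.0643]
tool_rot: [-0.053, 0.99, 0.007, 0.13]
force: [-0.4, 0.2, -0.3]
finger_gap: 1.004
gripper_force: 0.0
slide cm [-0.05 -0.05  6.07] turn [ 0.    -0.001 -0.001]
[-0.63520888  0.68382347  1.79482588  0.37332541  0.49891144 -2.62732464]
```

Right on target; going in and closing.

```bash
python3 -m creep '[{"slide":[0,0,1.5],"angular":[0,0,0],"claw":1},{"slide":[0,0,1.5],"angular":[0,0,0],"claw":1},{"slide":[0,0,1.5],"angular":[0,0,0],"claw":1},{"slide":[0,0,1.5],"angular":[0,0,0],"claw":1},{"slide":[0,0,0],"angular":[0,0,0],"claw":1},{"slide":[0,0,0],"angular":[0,0,0],"claw":-1},{"slide":[0,0,0],"angular":[0,0,0],"claw":-1},{"slide":[0,0,0],"angular":[0,0,0],"claw":-1},{"slide":[0,0,0],"angular":[0,0,0],"claw":-1},{"slide":[0,0,0],"angular":[0,0,0],"claw":-1}]' 60
python3 -m creep '[{"slide":[0,0,0],"angular":[0,0,0],"claw":-1},{"slide":[0,0,0],"angular":[0,0,0],"claw":-1}]'
python3 - <<'E'
from plan import *
s=manip.sense(); r=R.from_quat(s["tool_rot"]); print("lift dir in tool for 1cm up",r.inv().apply([0,0,1]), "to p1", r.inv().apply(np.array([.6,-.1,.3])-s["tcp_pos"])*100)
im=viewer.snapshot("wrist"); cv2.imwrite("pics/w4.png",im)
E
```

```text
t: 6.17
tcp_pos: [0.5782, -0.2109, 0.0073]
tool_rot: [-0.053, 0.99, 0.007, 0.13]
force: [-0.3, -0.1, 7.5]
finger_gap: 0.739
gripper_force: 67.8
t: 6.33
tcp_pos: [0.5782, -0.2109, 0.0073]
tool_rot: [-0.053, 0.99, 0.007, 0.13]
force: [-1.4, 0.8, 7.2]
finger_gap: 0.739
gripper_force: 67.8
lift dir in tool for 1cm up [-2.58755407e-01 -6.22185979e-04 -9.65942675e-01] to p1 [-10.81853599  10.77209438 -27.40845214]
```

View pics/w4.png

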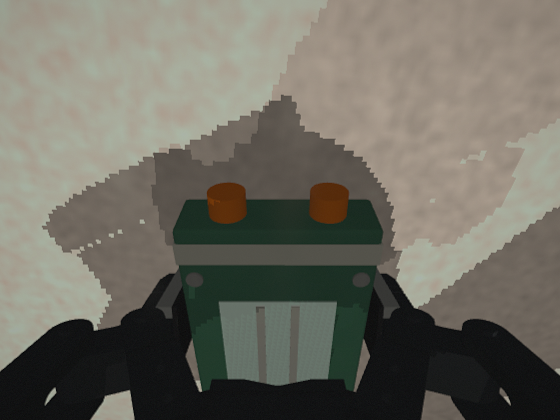

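The carrier is held squarely between the pads (gap 0.74, 68 N), with its ports at (227,203) and (329,203). Lifting and moving to the turning point.

```bash
python3 -m creep '[{"slide":[-0.45,0,-1.5],"angular":[0,0,0],"claw":-1},{"slide":[-0.75,0,-2.5],"angular":[0,0,0],"claw":-1},{"slide":[-0.9,0,-3],"angular":[0,0,0],"claw":-1},{"slide":[-0.9,0,-3],"angular":[0,0,0],"claw":-1},{"slide":[-1.2,1.8,-2.6],"angular":[0,0,0],"claw":-1},{"slide":[-1.2,1.8,-2.6],"angular":[0,0,0],"claw":-1},{"slide":[-1.2,1.8,-2.6],"angular":[0,0,0],"claw":-1},{"slide":[-1.2,1.8,-2.6],"angular":[0,0,0],"claw":-1},{"slide":[-1.2,1.8,-2.6],"angular":[0,0,0],"claw":-1},{"slide":[-1.2,1.8,-2.6],"angular":[0,0,0],"claw":-1}]'
python3 -m creep '[{"slide":[0,0,0],"angular":[0,0,0],"claw":-1},{"slide":[0,0,0],"angular":[0,0,0],"claw":-1}]'
python3 - <<'E'
from plan import *
rg,pg,rf,ft=poses(15); s=manip.sense(); r=R.from_quat(s["tool_rot"]); print("turn",(r.inv()*rf).as_rotvec(),s["q"])
E
```

```text
t: 7.22
tcp_pos: [0.5975, -0.0986, 0.2806]
tool_rot: [-0.053, 0.99, 0.007, 0.129]
force: [0.8, 0.9, -1.2]
finger_gap: 0.738
gripper_force: 67.0
t: 7.38
tcp_pos: [0.5989, -0.099, 0.2813]
tool_rot: [-0.054, 0.99, 0.006, 0.131]
force: [0.8, -0.4, -2.9]
finger_gap: 0.733
gripper_force: 67.0
turn [-1.56474983  0.01838706  2.71289535] [-0.41183777  0.35612084  1.61428366  0.15851086  0.94746452 -2.17066279]
```

```bash
python3 -m creep '[{"slide":[0,0,0],"angular":[-0.0522,0.0006,0.0904],"claw":-1},{"slide":[0,0,0],"angular":[-0.0522,0.0006,0.0904],"claw":-1},{"slide":[0,0,0],"angular":[-0.0522,0.0006,0.0904],"claw":-1},{"slide":[0,0,0],"angular":[-0.0522,0.0006,0.0904],"claw":-1},{"slide":[0,0,0],"angular":[-0.0522,0.0006,0.0904],"claw":-1},{"slide":[0,0,0],"angular":[-0.0522,0.0006,0.0904],"claw":-1},{"slide":[0,0,0],"angular":[-0.0522,0.0006,0.0904],"claw":-1},{"slide":[0,0,0],"angular":[-0.0522,0.0006,0.0904],"claw":-1},{"slide":[0,0,0],"angular":[-0.0522,0.0006,0.0904],"claw":-1},{"slide":[0,0,0],"angular":[-0.0522,0.0006,0.0904],"claw":-1}]'
python3 - <<'E'
from plan import *
rg,pg,rf,ft=poses(15); s=manip.sense(); r=R.from_quat(s["tool_rot"]); print("turn",(r.inv()*rf).as_rotvec(),s["q"])
E
```

```text
t: 8.22
tcp_pos: [0.5974, -0.1008, 0.2769]
tool_rot: [0.352, 0.878, 0.31, 0.091]
force: [0.2, -0.5, -2.2]
finger_gap: 0.737
gripper_force: 67.0
turn [-1.04383994  0.01586607  1.7960417 ] [-0.6707148   0.43820599  1.65709708  0.7276955   1.16555131 -1.81718287]
```

As predicted; I continue with 20 more rows.

```bash
python3 -m creep '[{"slide":[0,0,0],"angular":[-0.0522,0.0008,0.0898],"claw":-1},{"slide":[0,0,0],"angular":[-0.0522,0.0008,0.0898],"claw":-1},{"slide":[0,0,0],"angular":[-0.0522,0.0008,0.0898],"claw":-1},{"slide":[0,0,0],"angular":[-0.0522,0.0008,0.0898],"claw":-1},{"slide":[0,0,0],"angular":[-0.0522,0.0008,0.0898],"claw":-1},{"slide":[0,0,0],"angular":[-0.0522,0.0008,0.0898],"claw":-1},{"slide":[0,0,0],"angular":[-0.0522,0.0008,0.0898],"claw":-1},{"slide":[0,0,0],"angular":[-0.0522,0.0008,0.0898],"claw":-1},{"slide":[0,0,0],"angular":[-0.0522,0.0008,0.0898],"claw":-1},{"slide":[0,0,0],"angular":[-0.0522,0.0008,0.0898],"claw":-1}]' && python3 -m creep '[{"slide":[0,0,0],"angular":[-0.0522,0.0008,0.0898],"claw":-1},{"slide":[0,0,0],"angular":[-0.0522,0.0008,0.0898],"claw":-1},{"slide":[0,0,0],"angular":[-0.0522,0.0008,0.0898],"claw":-1},{"slide":[0,0,0],"angular":[-0.0522,0.0008,0.0898],"claw":-1},{"slide":[0,0,0],"angular":[-0.0522,0.0008,0.0898],"claw":-1},{"slide":[0,0,0],"angular":[-0.0522,0.0008,0.0898],"claw":-1},{"slide":[0,0,0],"angular":[-0.0522,0.0008,0.0898],"claw":-1},{"slide":[0,0,0],"angular":[-0.0522,0.0008,0.0898],"claw":-1},{"slide":[0,0,0],"angular":[0,0,0],"claw":-1},{"slide":[0,0,0],"angular":[0,0,0],"claw":-1}]'
python3 - <<'E'
from plan import *
rg,pg,rf,ft=poses(15); s=manip.sense(); r=R.from_quat(s["tool_rot"]); print("turn",(r.inv()*rf).as_rotvec(),s["q"])
E
```

```text
t: 9.05
tcp_pos: [0.5975, -0.1009, 0.2769]
tool_rot: [0.659, 0.534, 0.528, 0.031]
force: [0.3, -0.5, -1.3]
finger_gap: 0.736
gripper_force: 67.1
t: 9.88
tcp_pos: [0.5978, -0.0995, 0.2773]
tool_rot: [0.781, 0.156, 0.604, -0.025]
force: [-0.2, -0.9, -1.3]
finger_gap: 0.737
gripper_force: 67.1
turn [-0.10959046  0.00175414  0.1851873 ] [-0.79309167  0.58447216  2.22714718  2.00324496  1.14323186 -1.41595784]
```

```bash
python3 -m creep '[{"slide":[0,0,0],"angular":[-0.0548,0.001,0.0926],"claw":-1},{"slide":[0,0,0],"angular":[-0.0548,0.001,0.0926],"claw":-1},{"slide":[0,0,0],"angular":[0,0,0],"claw":-1},{"slide":[0,0,0],"angular":[0,0,0],"claw":-1}]'
cat >> plan.py <<'E'
rg,pg,rf,ft=poses(15)
rgm=R.from_quat([-.053,.99,.007,.13]); cc=rgm.inv().apply(C-np.array([.5782,-.2109,.0073])); cc[1]=0
def foot():
    s=manip.sense(); r=R.from_quat(s["tool_rot"]); p=s["tcp_pos"]+r.apply(cc)
    rc=r*rgm.inv()*Rc; x=rc.as_matrix()[:,0]; f=p-.055*x; d=f-O
    print("foot stage mm",np.round([d@U*1000,d@N*1000,d[2]*1000],1),"x_c",np.round([x@U,x@N,x[2]],4), "turn to rf",np.round((r.inv()*rf).as_rotvec(),4))
    return r,d
def tofoot(x,z):
    r,d=foot(); t=O+U*x+np.array([0,0,z]); print("slide cm",np.round(r.inv().apply(t-O-d)*100,2))
E
python3 - <<'E'
from plan import *
print(cc); tofoot(-.07,.06); print(manip.sense()["q"])
E
```

```text
t: 10.22
tcp_pos: [0.5987, -0.0997, 0.2787]
tool_rot: [0.791, 0.051, 0.609, -0.037]
force: [0.0, -0.4, -2.6]
finger_gap: 0.74
gripper_force: 67.1
[-0.01436017  0.         -0.01758884]
foot stage mm [-212.    47.8  214.3] x_c [0.0046 0.0027 1.    ] turn to rf [-0.0009 -0.0034  0.0037]
slide cm [-13.65 -14.25   8.57]
[-0.73796119  0.59087977  2.27677501  2.20042759  1.14182997 -1.34612083]
```

```bash
python3 -m creep '[{"slide":[-1.7,-1.78,1.07],"angular":[0,0,0],"claw":-1},{"slide":[-1.7,-1.78,1.07],"angular":[0,0,0],"claw":-1},{"slide":[-1.7,-1.78,1.07],"angular":[0,0,0],"claw":-1},{"slide":[-1.7,-1.78,1.07],"angular":[0,0,0],"claw":-1},{"slide":[-1.7,-1.78,1.07],"angular":[0,0,0],"claw":-1},{"slide":[-1.7,-1.78,1.07],"angular":[0,0,0],"claw":-1},{"slide":[-1.7,-1.78,1.07],"angular":[0,0,0],"claw":-1},{"slide":[-1.7,-1.78,1.07],"angular":[0,0,0],"claw":-1},{"slide":[0,0,0],"angular":[0,0,0],"claw":-1},{"slide":[0,0,0],"angular":[0,0,0],"claw":-1}]'
python3 - <<'E'
from plan import *
tofoot(-.07,.06); print(manip.sense()["q"])
for n in ("side","top","wrist"): cv2.imwrite(f"pics/{n}5.png",viewer.snapshot(n))
ims=[cv2.resize(cv2.imread("pics/top5.png")[150:270,180:360],(400,300)),cv2.resize(cv2.imread("pics/side5.png")[160:310,180:380],(400,300)),cv2.resize(cv2.imread("pics/wrist5.png"),(400,300))]
cv2.imwrite("pics/m5.png",np.vstack([np.hstack(ims[:2]),np.hstack([ims[2],ims[2]*0])]))
E
```

```text
t: 11.05
tcp_pos: [0.6297, 0.048, 0.1246]
tool_rot: [0.79, 0.05, 0.61, -0.038]
force: [-0.8, -0.2, -0.5]
finger_gap: 0.74
gripper_force: 67.2
foot stage mm [-69.3  -1.5  60.2] x_c [0.0027 0.0043 1.    ] turn to rf [-0.0012 -0.005   0.0019]
slide cm [-0.05  0.07 -0.14]
[-0.2929003   1.05623382  2.27243255  2.73561603  1.48542994 -1.64836423]
```

View pics/m5.png

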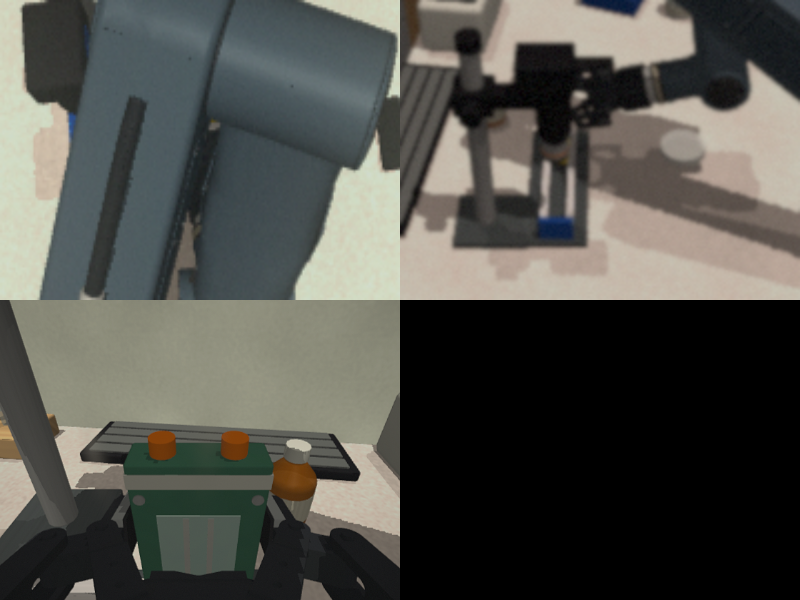

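The views show the carrier held upright above the front of the lane. In the wrist view the ports sit at the same pixels as at the grasp, so it has not slipped, and the upper arm is high above the microscope. Lowering now.

```bash
python3 -m creep '[{"slide":[-0.05,0.07,-0.14],"angular":[0,-0.004,0],"claw":-1},{"slide":[-1.1,0,0.295],"angular":[0,0,0],"claw":-1},{"slide":[-1.1,0,0.295],"angular":[0,0,0],"claw":-1},{"slide":[0,0,0],"angular":[0,0,0],"claw":-1},{"slide":[0,0,0],"angular":[0,0,0],"claw":-1}]'
python3 - <<'E'
from plan import *
tofoot(-.07,.012); s=manip.sense(); print(s["force"])
D=[([1.16549,.52846,1.43395,0,1.18137,-.1785],[.14021,.60832,.23032]),([-.145205,.324505,1.739206,0,1.078946,-1.716068],[.4893,.0407,.2489]),
([-.602031,.394902,1.619748,.0005,1.128101,-2.174464],[.5003,-.2089,.249]),([-.63520888,.68382347,1.79482588,.37332541,.49891144,-2.62732464],[.5625,-.2124,.0643]),
([-.73796119,.59087977,2.27677501,2.20042759,1.14182997,-1.34612083],[.5987,-.0997,.2787]),(s["q"],s["tcp_pos"])]
f=least_squares(lambda k:np.ravel([(fk(q,k)[0]-p)*1000 for q,p in D]),k); k=f.x; print(np.round(k,3),np.round(np.abs(f.fun).max(),2)); np.save("k.npy",k)
for x in (-.07,.083):
    q,e=ik(ft(x),rf,k,s["q"]); r=R.from_euler('z',q[0]); el=r.apply([k[0],k[1],k[2]])+(r*R.from_euler('y',q[1])).apply([0,0,k[3]])
    print(np.round(q,2),e,"elbow",el,"wrist",ft(x)-rf.apply([0,0,k[7]]))
E
```

```text
t: 11.62
tcp_pos: [0.6277, 0.0453, 0.1034]
tool_rot: [0.791, 0.049, 0.608, -0.037]
force: [0.5, 0.5, -1.4]
finger_gap: 0.735
gripper_force: 67.2
foot stage mm [-71.6   1.1  39.1] x_c [2.2e-03 5.0e-04 1.0e+00] turn to rf [ 0.0028 -0.0012  0.0003]
slide cm [-2.59 -0.16  0.81]
[ 0.51402491  0.47949404 -1.40892236]
[0.    0.111 0.274 0.588 0.392 0.114 0.    0.297] 0.04
[-0.29  1.18  2.24  2.74  1.56 -1.68] 1.609823385706477e-14 elbow [ 0.55215974 -0.05090883  0.49922202] wrist [0.34583612 0.01143558 0.15282851]
[ 0.15  1.15  2.19  3.17  1.51 -1.56] 1.1796119636642288e-15 elbow [0.51317442 0.19229056 0.51457741] wrist [0.32678762 0.16324218 0.15282851]
```

```bash
python3 -m creep '[{"slide":[-0.8,-0.08,0.28],"angular":[0,0,0],"claw":-1},{"slide":[-0.8,-0.08,0.25],"angular":[0,0,0],"claw":-1},{"slide":[-0.6,0,0.16],"angular":[0,0,0],"claw":-1},{"slide":[0,0,0],"angular":[0,0,0],"claw":-1},{"slide":[0,0,0],"angular":[0,0,0],"claw":-1}]'
python3 - <<'E'
from plan import *
tofoot(-.07,.012); s=manip.sense(); print(s["force"])
E
```

```text
t: 12.03
tcp_pos: [0.6282, 0.0483, 0.0791]
tool_rot: [0.792, 0.049, 0.608, -0.038]
force: [0.1, 0.4, -1.1]
finger_gap: 0.737
gripper_force: 67.2
foot stage mm [-68.7   0.3  14.8] x_c [ 1.6e-03 -8.0e-04  1.0e+00] turn to rf [0.0009 0.0001 0.0002]
slide cm [-0.26  0.13  0.1 ]
[ 0.11455382  0.41264095 -1.06024572]
```

Inside the lane with no contact. I creep down in small steps until the force shows contact.

```bash
python3 -m creep '[{"slide":[-0.15,0,0.04],"angular":[0,0,0],"claw":-1},{"slide":[0,0,0],"angular":[0,0,0],"claw":-1},{"slide":[0,0,0],"angular":[0,0,0],"claw":-1}]';python3 -m creep '[{"slide":[-0.1,0,0.027],"angular":[0,0,0],"claw":-1},{"slide":[0,0,0],"angular":[0,0,0],"claw":-1},{"slide":[0,0,0],"angular":[0,0,0],"claw":-1}]'
python3 - <<'E'
from plan import *
tofoot(-.07,.012); s=manip.sense(); print(s["force"])
E
```

```text
t: 12.28
tcp_pos: [0.6283, 0.0482, 0.0783]
tool_rot: [0.792, 0.049, 0.608, -0.037]
force: [-0.0, 0.6, -2.4]
finger_gap: 0.739
gripper_force: 67.2
t: 12.53
tcp_pos: [0.6283, 0.0482, 0.0773]
tool_rot: [0.792, 0.049, 0.608, -0.037]
force: [-0.3, -0.1, -2.2]
finger_gap: 0.74
gripper_force: 67.3
foot stage mm [-68.8   0.1  13. ] x_c [0.0021 0.     1.    ] turn to rf [ 0.0011 -0.0007  0.0006]
slide cm [-0.09  0.12  0.04]
[-0.29944768 -0.13814603 -2.2257792 ]
```

```bash
for i in 1 2 3; do python3 -m creep '[{"slide":[-0.07,0,0.019],"angular":[0,0,0],"claw":-1},{"slide":[0,0,0],"angular":[0,0,0],"claw":-1},{"slide":[0,0,0],"angular":[0,0,0],"claw":-1}]' | grep -E "tcp|force:"; done
```

```text
tcp_pos: [0.6284, 0.0482, 0.0773]
force: [-1.3, -0.3, 2.6]
gripper_force: 67.6
tcp_pos: [0.6284, 0.0482, 0.0773]
force: [-1.6, -0.5, 5.5]
gripper_force: 67.9
tcp_pos: [0.6285, 0.0482, 0.0774]
force: [-4.0, -1.4, 8.3]
gripper_force: 68.0
```

Contact is confirmed and the carrier is standing in the lane front. I ease the press, dwell, and slide along the lane.

```bash
python3 -m creep '[{"slide":[0.12,0,-0.03],"angular":[0,0,0],"claw":-1},{"slide":[0,0,0],"angular":[0,0,0],"claw":-1},{"slide":[0,0,0],"angular":[0,0,0],"claw":-1},{"slide":[0,0,0],"angular":[0,0,0],"claw":-1}]';python3 -m creep '[{"slide":[0,-0.8,0],"angular":[0,0,0],"claw":-1},{"slide":[0,-0.8,0],"angular":[0,0,0],"claw":-1},{"slide":[0,-0.8,0],"angular":[0,0,0],"claw":-1},{"slide":[0,-0.8,0],"angular":[0,0,0],"claw":-1},{"slide":[0,-0.8,0],"angular":[0,0,0],"claw":-1},{"slide":[0,-0.8,0],"angular":[0,0,0],"claw":-1},{"slide":[0,-0.8,0],"angular":[0,0,0],"claw":-1},{"slide":[0,-0.8,0],"angular":[0,0,0],"claw":-1},{"slide":[0,0,0],"angular":[0,0,0],"claw":-1},{"slide":[0,0,0],"angular":[0,0,0],"claw":-1}]'
python3 - <<'E'
from plan import *
tofoot(.083,.013); print(manip.sense()["q"])
E
```

```text
t: 13.62
tcp_pos: [0.6285, 0.0482, 0.0773]
tool_rot: [0.791, 0.049, 0.609, -0.037]
force: [-2.1, -0.3, 5.1]
finger_gap: 0.738
gripper_force: 67.5
t: 14.45
tcp_pos: [0.621, 0.1129, 0.0774]
tool_rot: [0.79, 0.05, 0.609, -0.038]
force: [0.1, 2.1, 5.3]
finger_gap: 0.741
gripper_force: 67.3
foot stage mm [-3.7 -0.9 13. ] x_c [0.0019 0.004  1.    ] turn to rf [-0.0011 -0.0046  0.001 ]
slide cm [-0.01 -8.67 -0.08]
[-0.10300561  1.17968373  2.23914181  2.92023424  1.5839627  -1.63365648]
```

```bash
python3 -m creep '[{"slide":[0,-0.8,-0.04],"angular":[0,-0.004,0],"claw":-1},{"slide":[0,-0.8,-0.04],"angular":[0,0,0],"claw":-1},{"slide":[0,-0.8,0],"angular":[0,0,0],"claw":-1},{"slide":[0,-0.8,0],"angular":[0,0,0],"claw":-1},{"slide":[0,-0.8,0],"angular":[0,0,0],"claw":-1},{"slide":[0,-0.8,0],"angular":[0,0,0],"claw":-1},{"slide":[0,-0.8,0],"angular":[0,0,0],"claw":-1},{"slide":[0,-0.8,0],"angular":[0,0,0],"claw":-1},{"slide":[0,0,0],"angular":[0,0,0],"claw":-1},{"slide":[0,0,0],"angular":[0,0,0],"claw":-1}]'
python3 - <<'E'
from plan import *
tofoot(.083,.013)
for n in ("side","wrist"): cv2.imwrite(f"pics/{n}6.png",viewer.snapshot(n))
ims=[cv2.resize(cv2.imread("pics/side6.png")[160:310,180:380],(400,300)),cv2.resize(cv2.imread("pics/wrist6.png"),(400,300))]
cv2.imwrite("pics/m6.png",np.hstack(ims))
E
```

```text
t: 15.28
tcp_pos: [0.6119, 0.1766, 0.0772]
tool_rot: [0.792, 0.05, 0.607, -0.038]
force: [-0.6, 1.1, 5.9]
finger_gap: 0.74
gripper_force: 67.4
foot stage mm [60.6  0.5 12.9] x_c [ 0.0015 -0.0013  1.    ] turn to rf [-0.002   0.0006  0.0008]
slide cm [ 0.02 -2.24  0.06]
```

View pics/m6.png

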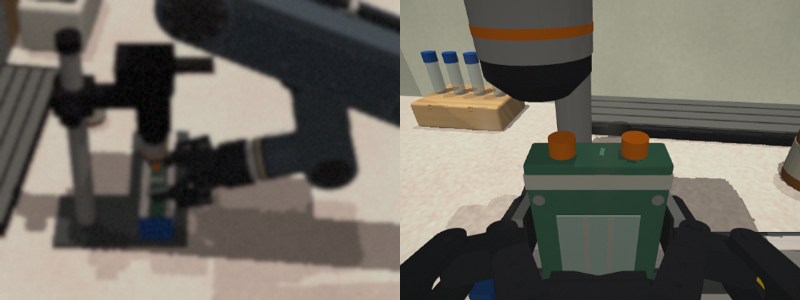

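The side view shows the arm clear of the microscope, and the wrist view shows the ports below the lens. About 22 mm remain.

```bash
python3 -m creep '[{"slide":[0,-0.7,0],"angular":[0,0,0],"claw":-1},{"slide":[0,-0.7,0],"angular":[0,0,0],"claw":-1},{"slide":[0,-0.4,0],"angular":[0,0,0],"claw":-1},{"slide":[0,0,0],"angular":[0,0,0],"claw":-1},{"slide":[0,0,0],"angular":[0,0,0],"claw":-1}]' | grep -E "tcp|force"; for i in 1 2 3; do python3 -m creep '[{"slide":[0,-0.1,0],"angular":[0,0,0],"claw":-1},{"slide":[0,0,0],"angular":[0,0,0],"claw":-1},{"slide":[0,0,0],"angular":[0,0,0],"claw":-1}]' | grep -E "tcp|force:"; done
python3 -c "from plan import *; tofoot(.083,.013)"
```

```text
tcp_pos: [0.6099, 0.1932, 0.0772]
force: [0.4, -1.1, 6.0]
gripper_force: 67.4
tcp_pos: [0.6099, 0.1934, 0.0773]
force: [0.4, -3.1, 6.4]
gripper_force: 67.5
tcp_pos: [0.6099, 0.1939, 0.0773]
force: [0.0, -3.5, 6.5]
gripper_force: 67.5
tcp_pos: [0.6098, 0.1948, 0.0773]
force: [0.5, -4.4, 6.2]
gripper_force: 67.5
foot stage mm [79.   0.4 13. ] x_c [ 0.0027 -0.0014  1.    ] turn to rf [0.0042 0.0007 0.0004]
slide cm [ 0.01 -0.4   0.04]
```

```bash
for i in 1 2 3 4; do python3 -m creep '[{"slide":[0,-0.1,0],"angular":[0,0,0],"claw":-1},{"slide":[0,0,0],"angular":[0,0,0],"claw":-1},{"slide":[0,0,0],"angular":[0,0,0],"claw":-1}]' | grep -E "tcp|^force:"; done
python3 -c "from plan import *; tofoot(.083,.013)"
```

```text
tcp_pos: [0.6097, 0.1958, 0.0773]
force: [0.7, -3.6, 5.9]
tcp_pos: [0.6096, 0.1968, 0.0773]
force: [0.4, -2.9, 6.1]
tcp_pos: [0.6094, 0.1978, 0.0773]
force: [1.4, -3.7, 7.5]
tcp_pos: [0.6093, 0.1988, 0.0773]
force: [0.2, -3.3, 5.9]
foot stage mm [83.   0.4 13. ] x_c [ 0.0027 -0.0013  1.    ] turn to rf [0.0042 0.0006 0.0004]
slide cm [ 0.01 -0.    0.03]
```

Still gliding freely; I continue until the stop shows in the force.

```bash
for i in 1 2 3; do python3 -m creep '[{"slide":[0,-0.1,0],"angular":[0,0,0],"claw":-1},{"slide":[0,0,0],"angular":[0,0,0],"claw":-1},{"slide":[0,0,0],"angular":[0,0,0],"claw":-1}]' | grep -E "tcp|^force:"; done
python3 -c "from plan import *; tofoot(.083,.013)"
```

```text
tcp_pos: [0.6093, 0.1989, 0.0773]
force: [0.3, -6.2, 6.2]
tcp_pos: [0.6092, 0.1988, 0.0773]
force: [0.4, -7.8, 6.0]
tcp_pos: [0.6092, 0.1988, 0.0773]
force: [-0.1, -10.8, 7.0]
foot stage mm [83.1  0.6 13. ] x_c [ 0.0041 -0.0019  1.    ] turn to rf [ 0.0119  0.0013 -0.0002]
slide cm [0.01 0.01 0.05]
```

Contact with the stop is at foot x = 83.1 mm. I relax the pushing and pressing, then open gradually.

```bash
python3 -m creep '[{"slide":[0.08,0.2,-0.02],"angular":[0,0,0],"claw":-1},{"slide":[0,0,0],"angular":[0,0,0],"claw":-1},{"slide":[0,0,0],"angular":[0,0,0],"claw":-1},{"slide":[0,0,0],"angular":[0,0,0],"claw":0.55},{"slide":[0,0,0],"angular":[0,0,0],"claw":0.65},{"slide":[0,0,0],"angular":[0,0,0],"claw":0.8},{"slide":[0,0,0],"angular":[0,0,0],"claw":1},{"slide":[0,0,0],"angular":[0,0,0],"claw":1},{"slide":[0,0,0],"angular":[0,0,0],"claw":1},{"slide":[0,0,0],"angular":[0,0,0],"claw":1}]' 20
python3 -c "
from plan import *
cv2.imwrite('pics/w7.png',cv2.resize(viewer.snapshot('wrist'),(420,315)))"
```

```text
t: 19.13
tcp_pos: [0.6083, 0.2012, 0.0769]
tool_rot: [0.793, 0.05, 0.606, -0.037]
force: [-0.7, -0.4, -0.2]
finger_gap: 0.998
gripper_force: 0.0
```

View pics/w7.png

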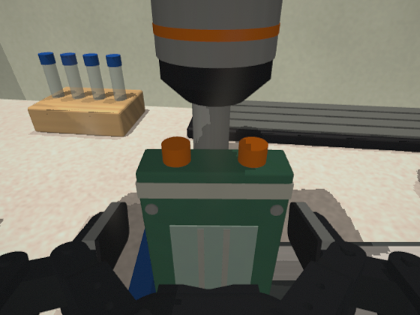

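Released: the carrier stands by itself with clearance on both sides, more on the left than on the right. I nudge +3 mm in tool y to centre on it, then back straight out.

```bash
python3 - <<'E'
from plan import *
k=np.load("k.npy"); s=manip.sense(); r=R.from_quat(s["tool_rot"]); q=s["q"]
for d in (2,4,6,8):
    q,e=ik(s["tcp_pos"]+r.apply([0,.003,-d/100]),r,k,q); print(d,np.round(q,2),round(e,4))
E
python3 -m creep '[{"slide":[0,0.15,0],"angular":[0,0,0],"claw":1},{"slide":[0,0.15,0],"angular":[0,0,0],"claw":1},{"slide":[0,0,-0.7],"angular":[0,0,0],"claw":1},{"slide":[0,0,-0.7],"angular":[0,0,0],"claw":1},{"slide":[0,0,-0.7],"angular":[0,0,0],"claw":1},{"slide":[0,0,0],"angular":[0,0,0],"claw":1},{"slide":[0,0,0],"angular":[0,0,0],"claw":1}]'
```

```text
2 [ 0.16  1.16  2.25  3.17  1.57 -1.56] 0.0
4 [ 0.16  1.18  2.29  3.17  1.64 -1.56] 0.0
6 [ 0.16  1.2   2.35  3.18  1.71 -1.56] 0.0
8 [ 0.16  1.24  2.4   3.18  1.8  -1.55] 0.0
t: 19.77
tcp_pos: [0.5881, 0.1954, 0.0823]
tool_rot: [0.793, 0.05, 0.606, -0.037]
force: [-0.2, -0.3, -0.8]
finger_gap: 0.998
gripper_force: 0.0
```

```bash
python3 -m creep '[{"slide":[0,0,-0.9],"angular":[0,0,0],"claw":1},{"slide":[0,0,-0.9],"angular":[0,0,0],"claw":1},{"slide":[0,0,-0.9],"angular":[0,0,0],"claw":1},{"slide":[0,0,-0.9],"angular":[0,0,0],"claw":1},{"slide":[0,0,-0.9],"angular":[0,0,0],"claw":1},{"slide":[0,0,-0.5],"angular":[0,0,0],"claw":1},{"slide":[0,0,0],"angular":[0,0,0],"claw":1},{"slide":[0,0,0],"angular":[0,0,0],"claw":1},{"slide":[0,0,0],"angular":[0,0,0],"claw":1}]'
python3 -c "
from plan import *
cv2.imwrite('pics/w8.png',np.hstack([cv2.resize(viewer.snapshot('wrist'),(400,300)),cv2.resize(viewer.snapshot('side')[160:310,180:380],(400,300))]))"
```

```text
t: 20.52
tcp_pos: [0.5415, 0.1895, 0.0958]
tool_rot: [0.793, 0.049, 0.607, -0.037]
force: [0.4, 0.5, 0.1]
finger_gap: 0.996
gripper_force: 0.0
```

View pics/w8.png

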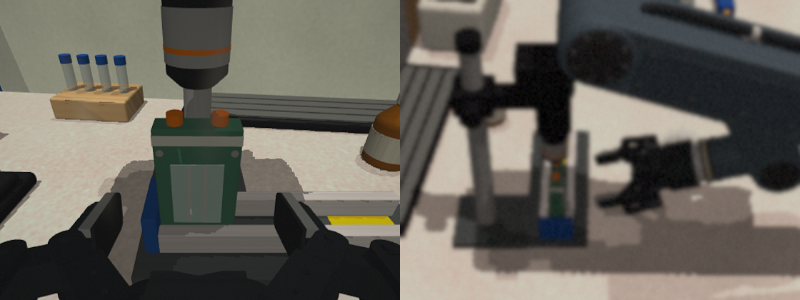

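The carrier stands upright between the rails and against the blue stop at (152,215), under the lens. The gripper is well clear. Handing in.

```bash
python3 -c "
from station import ticket
print(ticket.sign_off())"
```

```text
the job is handed in; nothing more can be done
None
```

I handed the job in at about 20.5 s with the carrier standing upright, ports up, against the blue stop under the lens and the gripper well clear; sign-off returned no verdict, and I saw no contact with the microscope or the other items.

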